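# Lock the desk fan's front grille and switch it on

### The arm

A 6-joint arm with a two-finger parallel gripper is mounted at the origin on the work surface. World frame = base frame: x ahead of the robot, y to its left, z up, the work surface at z = 0. Lengths are in m, angles in rad, forces in N, time in s.
With the tool pointing down it reaches from about 0.25 to 0.775 m from the base axis. Payload 4 kg.
Tool frame: the origin (TCP) lies midway between the tips of the shut fingers; the grasp point (between the pads) lies 19 mm behind it; x points along the fingers, z is the direction in which the jaws open and shut, and the axes are right-handed (so a half turn about x gives the same grasp; the last joint's range is limited). The gripper opens to 85 mm and grips with 20 to 120 N. Pads are 22 mm wide; open, the fingers measure 114 mm over their backs; the gripper's body (76 mm by 85 mm) begins 54 mm behind the grasp point. The pads swing forward as they close: fully open they stand 13 mm farther back than shut.
Start: joints at [-1.25, 0.087, 1.371, -0, 1.684, -0.103], TCP at [0.226, -0.501, 0.231] pointing down, gripper open.
Joint ranges: [-3.1, 3.1], [-0.76, 2.03], [0.27, 2.55], [-1.08, 4.22], [0.17, 2.65], [-2.57, 2.57]. Speed limits (rad/s): [2.79, 2.79, 3.14, 3.14, 3.14, 3.14].

### API

Orientations are given as [roll, pitch, yaw] about the fixed x, y, z axes, in that order (R = Rz(yaw) Ry(pitch) Rx(roll)).
In Python, from workcell import ctrl gives the robot as it stands.
- The arm moves only by the shell command python3 -m creep 'ROWS' [FORCE]. ROWS is text: rows parted by semicolons, each of 7 numbers parted by spaces: the shift along the world's x, y, z in mm, then the turn, a rotation vector about the world's x, y, z in degrees, then the opening, from 0 (shut) to 1 (fully open). In form: tx ty tz rx ry rz fingers; .... A call has 1 to 5 rows; each row shifts and turns the commanded pose from where the row before left it; what a row does not reach is not made up. A row lasts 1/8 s, in which the tool goes at most 62.5 mm and 10.7 degrees, less where a joint would pass 70% of its speed; a pose out of reach is approached as far as the arm can. A call is refused whole if a number of a shift passes 62.5 or a number of a turn 10.7, either way. A call with a gripper value outside its range is refused whole. The fingers move at their own pace and stop on an object; FORCE is the grip in N (left out, the last holds). Time passes only in rows, so rows that do not move let the fingers close. It gives the time, the measured TCP pose, the force and the opening at its end, in the units of the state.
- ctrl.observe(): the state, without advancing time (a new reading comes with each control period).
- ctrl.capture(name): name is "scene" or "top" or "wrist"; returns a dict with "pixels" (420x560x3 uint8, blue, green, red), "K" (3x3 intrinsics, pixels), "R" (3x3) and "t" (3): a world point X has camera coordinates R X + t; the wrist camera has in their place "hand_eye" (4x4, takes a point from camera to tool coordinates, whose origin is the TCP and whose axes are the tool frame's). Camera axes: x right, y down, z forward; pixel columns grow to the right and rows downward; lengths in m; the calibration is good to about 2 mm. A picture is of the moment at which its call begins: read the wrist's pose just before it. There is no depth.
- ctrl.finish_job(): hands the job in, once; it reports no verdict.
The state is a dict: "time_s": time; "q": joint angles; "qd": joint speeds; "joint_efforts": joint torques, N m; "ee_pos": TCP position; "ee_rot": TCP orientation; "ft_force": force on the tool from outside, world axes, zero at the start; "moment": the same for the moment, N m; "finger_gap": finger opening in m.
Only numpy, scipy, OpenCV 4.12 (cv2) and the standard library are available. Lean on these libraries where they do the work, as an engineer would, in place of code of your own. Each camera call takes 0.05 s, during which the arm holds its last target. There are 200 camera calls.

### The job

The cordless desk fan has just been cleaned and its front grille is on but not locked: turn the grille clockwise by its grips until it snaps home at the closed mark, and only then turn the rotary switch on the fan's foot from off to on. Leave the fan's head at the tilt it has, and leave the other things on the desk where they are.

Things in the scene. Friction and masses are not known exactly. Their poses are not given: they have to be found in the camera images.
- fan: White cordless desk fan, fixed. Origin on the desk under the tilt axis, z up, front towards -x. Foot x -225 to +75 mm, 180 mm wide, 32 mm high; switch console at its front end, top 44 mm up. Yoke arms at y +-111 mm (caps out to +-130 mm), up to 178 mm high, carry the round head, 173 mm across, 85 mm deep, on a tilt axis along y, 155 mm above the desk.
- head (a joint): Tilt of the fan's head, rad: 0 = facing straight up, growing as it leans towards the fan's front. Starts at 0.17 to 0.44. A stiff friction hinge that holds until some 2 N m acts on it (about 22 N at the head's edge), so do not lean on it.
- fan_face (a point): Point on the head (does not turn with the grille): centre of the grille's rim face, on the grille's turning axis, 50 mm from the tilt axis. Its z axis is the turning axis, pointing out of the fan; its x and y are the fan's x and y tilted with the head.
- lock_mark (a point): Closed mark on the head: outer upper end of one short raised black bar on the housing, at the middle of the fan's front (97.5 mm from the turning axis, 15 mm behind the rim face). The open mark, two studs, is 110 degrees counter-clockwise from it, seen looking at the face.
- grille (a joint): Grille ring in the head, rad: 0 = open, growing clockwise seen looking at the face; 1.92 = closed, at its stop: arrow at the closed mark, grips in line with the yoke arms. Starts 0 to 0.25. Friction 0.2 N m; from 1.67 a spring detent resists (to 0.7 N m, 10 N at a grip) and pushes it back if let go before 1.83; past that it snaps on to the stop and holds.
- grip_a (a point): Top middle of one of the two finger grips of the grille (grey ring 180 mm across, with bars). A grip is an upright rib 40 mm long (radial, 46 to 86 mm from the turning axis), 14 mm thick, 26 mm tall above the rim face. Site 66 mm from the axis, turns with the grille; y radially outwards, z along the axis out of the fan. Locked: at the fan's +y side.
- grip_b (a point): The same on the other grip, across the grille from grip_a; here the y axis points radially inwards. When locked it stands at the fan's -y side.
- grille_arrow (a point): Tip of the small raised black arrow on the grille's rim, 90 mm from the turning axis; when locked it stands at the closed mark.
- switch (a joint): Rotary switch on the console, rad: 0 = off, growing clockwise seen from above; 1.05 (60 degrees) = on, at its stop. A spring detent with its top half way (about 0.1 N m to pass) snaps it to the nearer end. Starts at 0.
- switch_grip (a point): Top middle of the switch's bar grip, on its upright axis, 82 mm above the desk, 182 mm in front of the fan's origin. Bar 58 mm long (along x), 15 mm thick, 28 mm tall, on a round skirt 62 mm across, top 54 mm up; its pointed end (-x) points at a dot when off, at a short bar when on. Half way, the bar lies along the fan's x.
- brush: Dusting brush lying on the desk, 200 mm long (along x), wooden handle; origin under its middle. Leave alone.
- screwdriver: Screwdriver, 190 mm long (along x), black handle; origin under its middle. Leave alone.
- mug: White mug, 82 mm across, 95 mm tall, handle at its +y; origin under its middle. Leave alone.
- tape_roll: Roll of packing tape lying flat, 110 mm across, 48 mm high; origin under its middle. Leave alone.
- stapler: Black stapler, 150 mm long (x), about 57 mm high; origin under its middle. Leave alone.
- parcel: Small cardboard parcel 150 x 100 x 70 mm; origin under its middle. Leave alone.
- notepad: Notepad 150 x 105 x 18 mm; origin under its middle. Leave alone.

How it is judged:
By the outcome, as a careful person would: the job done as asked, in the order asked, and still so for the second after the job is handed in, with the robot touching nothing.
It also fails if it takes over 66 s, if anything falls off the work surface, if the arm or the gripper's body presses on something with over 40 N, if the wrist force passes 120 N, or if a joint passes its speed limit or range.

## Working session

There is one attempt and no reset: what is moved stays moved. The work goes in short steps, Python scripts to look and compute and a shell command to move; the robot and the scene stay as the last step left them, time stands still between calls to the robot, and variables do not carry over. Pictures are saved under pics/ and viewed, about 8 in all and at most 12, crops included, and the job is handed in when it is done.

```bash
ls; mkdir -p pics; python3 - <<'E'
from workcell import ctrl
import cv2,json,numpy as np
s=ctrl.observe();print(s)
for n in("scene","top"):
    c=ctrl.capture(n);cv2.imwrite(f"pics/{n}0.png",c["pixels"]);np.savez(f"{n}.npz",**{k:np.array(v) for k,v in c.items()})
    print(n,c["K"],c["R"],c["t"])
E
```

```text
pics
{'time_s': 0.0, 'q': array([-1.25009231e+00,  8.79678469e-02,  1.37229285e+00, -4.21513626e-06,
        1.68359307e+00, -1.03121415e-01]), 'qd': array([-6.63989632e-05,  1.73878167e-04, -1.68382965e-03, -3.06572057e-04,
        8.04948794e-04, -1.11802706e-03]), 'joint_efforts': array([ 1.25856991e-04, -3.51866233e+01, -3.13272572e+01, -1.36844170e-05,
        1.07770207e-02, -8.08403200e-06]), 'ee_pos': array([ 0.22601085, -0.50086087,  0.23011253]), 'ee_rot': array([3.04032405, 1.56853521, 1.89335269]), 'ft_force': array([-0.05597847,  0.07187113, -0.39107476]), 'moment': array([ 0.05684882, -0.02240452,  0.02802791]), 'finger_gap': 0.08503280142505325}
scene [[438.06605301   0.         274.9981821 ]
 [  0.         438.06605301 208.26539464]
 [  0.           0.           1.        ]] [[ 0.0196472   0.99970305 -0.0144151 ]
 [ 0.73747344 -0.02422584 -0.6749415 ]
 [-0.6750903   0.00262996 -0.73773042]] [-0.00997396 -0.29097046  1.58850685]
top [[487.27468794   0.         279.18861196]
 [  0.         487.27468794 218.35388529]
 [  0.           0.           1.        ]] [[-0.01468451 -0.9998095  -0.01285792]
 [-0.982797    0.01679996 -0.18392338]
 [ 0.18410436  0.0099359  -0.98285648]] [0.04219497 0.52403342 1.10432658]
```

View pics/scene0.png

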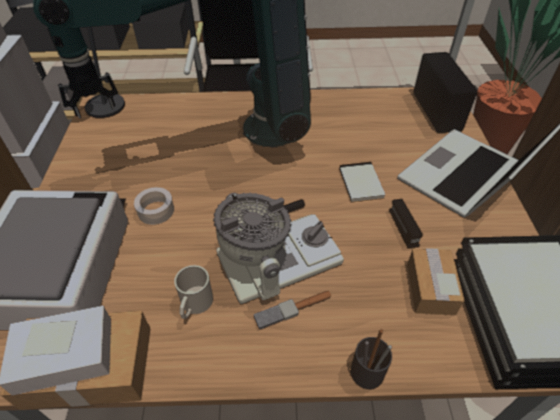

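View pics/top0.png

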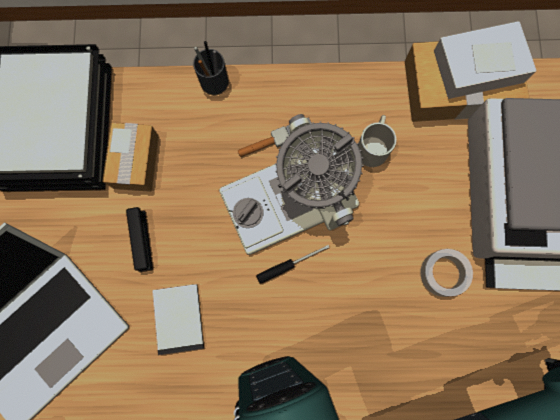

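The scene view shows the fan's head at (253,225) and its switch at (315,235). In the top view the head is at (319,163), the switch at (247,211), and the yoke caps at (297,125) and (344,213). I'll zoom in on the fan next.

```bash
python3 - <<'E'
import cv2
a=cv2.imread("pics/top0.png")[108:258,205:405]
cv2.imwrite("pics/topz.png",cv2.resize(a,None,fx=4,fy=4,interpolation=cv2.INTER_CUBIC))
E
cat > h.py <<'E'
import numpy as np
def cam(n): 
    return np.load(f"{n}.npz")
def ray(c,u,v):
    d=c["R"].T@np.linalg.inv(c["K"])@[u,v,1]; o=-c["R"].T@c["t"]; return o,d
def onz(c,u,v,z):
    o,d=ray(c,u,v); return o+d*(z-o[2])/d[2]
def tri(*ods):
    A=0;b=0
    for o,d in ods:
        d=d/np.linalg.norm(d);P=np.eye(3)-np.outer(d,d);A=A+P;b=b+P@o
    return np.linalg.solve(A,b)
E
```

```text
(no output)
```

View pics/topz.png

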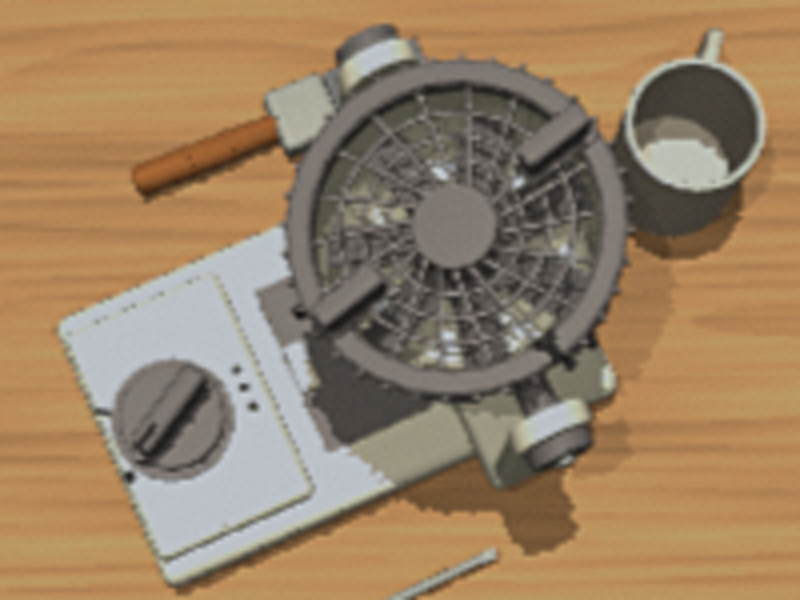

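The zoomed crop is the top view at 4x, offset (205,108). It shows:
- ring centre at about (457,228)
- grips at (560,138) and (350,295)
- arrow at (560,347)
- closed mark at (303,312)
- switch skirt at (175,420)
- front foot corners at (62,330) and (170,585)

The arrow is about 100° counter-clockwise from the closed mark. The front grip is therefore grip_a.

```bash
python3 - <<'E'
from h import *
t=cam("top")
p=lambda x,y,z:onz(t,205+x/4,108+y/4,z)
f1,f2=p(62,330,.03),p(170,585,.03);sw=p(174,420,.054);bar=p(172,416,.082)
print("corners",f1,f2,np.linalg.norm(f1-f2))
d=(f2-f1)/np.linalg.norm(f2-f1)  # f1=left(+y?) 
c1,c2=p(378,50,.165),p(552,440,.165);print("caps",c1,c2,np.linalg.norm(c1-c2),(c1+c2)/2)
m=(f1+f2)/2;u=sw-m;u[2]=0;print("front mid->switch",u,np.linalg.norm(u))
fx=np.array([-d[1],d[0]]);
if fx@u[:2]<0:fx=-fx
yaw=np.arctan2(fx[1],fx[0]);print("yaw",yaw,np.degrees(yaw),"caps yaw",np.degrees(np.arctan2((c1-c2)[1],(c1-c2)[0]))-90)
o=sw[:2]+.182*fx;print("sw",sw,bar,"origin",o, "from corners",m[:2]+.225*fx)
c=p(457,228,.203);print("ring centre",c,"forward offset",(o-c[:2])@fx, "lat",(c[:2]-o)@[-fx[1],fx[0]])
for n,q,z in(("ga",(350,295),.22),("gb",(560,138),.24),("arrow",(560,347),.2)):print(n,p(*q,z))
E
```

```text
corners [0.59963931 0.17600097 0.03      ] [0.4427242  0.11060062 0.03      ] 0.16999869842916973
caps [ 0.72169802 -0.01533182  0.165     ] [ 0.50133671 -0.10264203  0.165     ] 0.2370278093844101 [ 0.61151736 -0.05898693  0.165     ]
front mid->switch [ 0.01660435 -0.03716707  0.        ] 0.040707441049697
yaw -1.1759017388445723 -67.37420675788873 caps yaw -68.38584164381227
sw [0.5377861  0.10613372 0.054     ] [0.53456117 0.10520221 0.082     ] origin [ 0.60780349 -0.06185904] from corners [ 0.6077417  -0.06438256]
ring centre [ 0.60752006 -0.05288759  0.203     ] forward offset 0.008390012510325116 lat 0.0031898015696751954
ga [0.56797841 0.00390776 0.22      ]
gb [ 0.64265704 -0.10348042  0.24      ]
arrow [ 0.54361743 -0.1043579   0.2       ]
```

```bash
python3 - <<'E'
import cv2
a=cv2.imread("pics/scene0.png")[180:300,195:355]
cv2.imwrite("pics/scz.png",cv2.resize(a,None,fx=5,fy=5,interpolation=cv2.INTER_CUBIC))
E
```

```text
(no output)
```

View pics/scz.png

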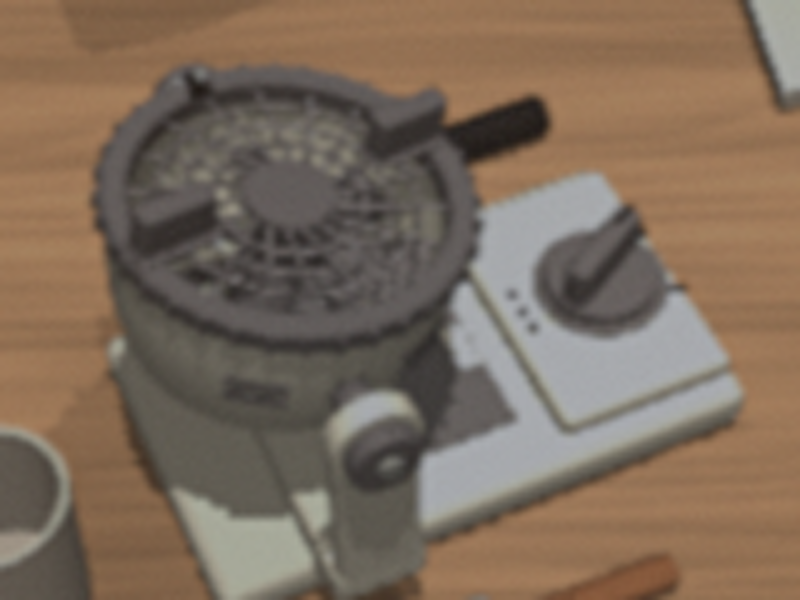

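In the scene crop (5x, offset (195,180)) the hub is at (292,195), and the grip tops are at about (408,112) for a and (172,203) for b. The ring centre is at about (287,205).

```bash
python3 - <<'E'
from h import *
t=cam("top");s=cam("scene")
T=lambda x,y:ray(t,205+x/4,108+y/4);S=lambda x,y:ray(s,195+x/5,180+y/5)
o=np.array([.608,-.062]);yaw=np.radians(-67.6);fx=np.array([np.cos(yaw),np.sin(yaw)]);fy=np.array([-fx[1],fx[0]])
for n,a,b in(("hub",(455,227),(292,195)),("ring",(457,228),(287,207)),("ga",(346,291),(408,113)),("gb",(557,130),(175,200)),("sw",(172,416),(603,250)),("arrow",(560,347),(190,80))):
    X=tri(T(*a),S(*b));print(n,X.round(4),"fan:",((X[:2]-o)@fx).round(4),((X[:2]-o)@fy).round(4))
E
```

```text
hub [ 0.6093 -0.051   0.1991] fan: -0.0096 0.0053
ring [ 0.6108 -0.0532  0.1922] fan: -0.0071 0.0059
ga [0.5718 0.0057 0.2135] fan: -0.0764 -0.0076
gb [ 0.6467 -0.1007  0.2405] fan: 0.0505 0.021
sw [0.5379 0.1079 0.0661] fan: -0.1838 -0.0001
arrow [ 0.5415 -0.1017  0.2087] fan: 0.0114 -0.0766
```

```bash
cat >> h.py <<'E'
from scipy.spatial.transform import Rotation as Ro
O=np.array([.610,-.060,0]);YAW=np.radians(-68.2);TILT=.2;PSI=192.9  # PSI: grip_a angle in head frame, deg
def head():
    R=Ro.from_euler("z",YAW)*Ro.from_euler("y",-TILT)
    return R.as_matrix()   # columns head x,y,z
def grasp(psi,r,h,sgn=1):
    """TCP pose with tips h above rim face at radius r, psi deg in the head frame"""
    H=head();C=O+[0,0,.155]+H[:,2]*.05
    a=np.radians(psi);rad=H@[np.cos(a),np.sin(a),0];tan=H@[-np.sin(a),np.cos(a),0]
    x=-H[:,2];z=sgn*tan;y=np.cross(z,x)
    return C+r*rad+h*H[:,2],np.column_stack([x,y,z])
def togo(p,R,s):
    R0=Ro.from_euler("xyz",s["ee_rot"])
    return ((p-s["ee_pos"])*1000).round(1),np.degrees((Ro.from_matrix(R)*R0.inv()).as_rotvec()).round(1)
E
python3 - <<'E'
from h import *
from workcell import ctrl
s=ctrl.observe();R0=Ro.from_euler("xyz",s["ee_rot"]).as_matrix();print(R0.round(3), "jaw ang",np.degrees(np.arctan2(R0[1,2],R0[0,2])))
for sg in(1,-1):
  for psi in(PSI,90):
    p,R=grasp(psi,.066,.06,sg);print(sg,psi,p.round(3),"jaw ang",np.degrees(np.arctan2(R[1,2],R[0,2])).round(1),togo(p,R,s))
print(head().round(3))
E
```

```text
[[-0.001  0.912  0.411]
 [ 0.002  0.411 -0.912]
 [-1.     0.    -0.002]] jaw ang -65.71615767096226
1 192.9 [0.565 0.013 0.25 ] jaw ang -145.5 (array([338.7, 514.3,  19.8]), array([ -6. , -10.9, -79.3]))
1 90 [ 0.663 -0.015  0.263] jaw ang 111.8 (array([437.1, 485.7,  32.6]), array([ -6.9,  16.1, 176.7]))
-1 192.9 [0.565 0.013 0.25 ] jaw ang 34.5 (array([338.7, 514.3,  19.8]), array([-11.5,   6.1, 100.1]))
-1 90 [ 0.663 -0.015  0.263] jaw ang -68.2 (array([437.1, 485.7,  32.6]), array([-10.7,  -4.5,  -2.5]))
[[ 0.364  0.928 -0.074]
 [-0.91   0.371  0.184]
 [ 0.199  0.     0.98 ]]
```

```bash
python3 -m creep '10 10 50 -0.9 0.5 8.3 1;20 30 45 -0.9 0.5 8.3 1;25 40 35 -0.9 0.5 8.3 1;25 45 20 -0.9 0.5 8.3 1;28 50 10 -1 0.5 8.4 1' && python3 -m creep '30 50 5 -1 0.5 8.4 1;30 50 0 -1 0.5 8.4 1;30 50 0 -1 0.5 8.4 1;30 50 0 -1 0.5 8.4 1;30 50 0 -1 0.5 8.4 1' && python3 -m creep '30 50 0 -1 0.5 8.4 1;30 30 0 -1 0.6 8.4 1;20 10 0 0 0 0 1;0 0 0 0 0 0 1'
python3 - <<'E'
from h import *
from workcell import ctrl
import cv2
s=ctrl.observe();p,R=grasp(PSI,.066,.06,-1);print(s["q"].round(2),s["ee_pos"].round(4),togo(p,R,s))
c=ctrl.capture("wrist");cv2.imwrite("pics/w1.png",c["pixels"])
print(c["hand_eye"].round(4),c["K"])
Rt=Ro.from_euler("xyz",s["ee_rot"]).as_matrix();h=c["hand_eye"];Rw=Rt@h[:3,:3];ow=Rt@h[:3,3]+s["ee_pos"]
np.savez("w1.npz",K=c["K"],R=Rw.T,t=-Rw.T@ow)
E
```

```text
time_s: 0.72
ee_pos: [0.3348, -0.3253, 0.3924]
ee_rot: [-1.275, 1.48, -1.692]
ft_force: [0.8, 0.3, -0.0]
finger_gap: 0.0849
time_s: 1.35
ee_pos: [0.4847, -0.0745, 0.3959]
ee_rot: [-1.652, 1.396, -1.331]
ft_force: [0.7, -0.2, -0.2]
finger_gap: 0.0853
time_s: 1.85
ee_pos: [0.5648, 0.0146, 0.3943]
ee_rot: [-1.819, 1.371, -1.205]
ft_force: [0.7, -0.5, 0.3]
finger_gap: 0.0853
[ 0.03  0.1   1.04 -0.2   1.92 -0.66] [0.5648 0.0146 0.3943] (array([-1.000e-01, -1.200e+00, -1.443e+02]), array([ 0.1, -0.2, -0.4]))
[[ 7.000e-04 -2.574e-01  9.663e-01 -1.426e-01]
 [-7.000e-04 -9.663e-01 -2.574e-01  6.390e-02]
 [ 1.000e+00 -5.000e-04 -9.000e-04 -9.000e-04]
 [ 0.000e+00  0.000e+00  0.000e+00  1.000e+00]] [[330.82308625   0.         278.20398743]
 [  0.         330.82308625 213.20885737]
 [  0.           0.           1.        ]]
```

View pics/w1.png

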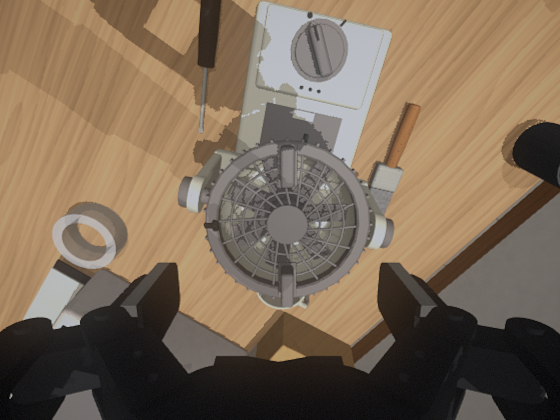

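The wrist view shows the ring centred at (287,222), with grip_a at (288,163) towards the switch and grip_b at (287,285). The arrow is at (210,226), the closed mark at (305,139) and the switch at (318,50). I'll compare these with the model's predictions.

```bash
python3 - <<'E'
from h import *
from scipy.optimize import least_squares
w=cam("w1");t=cam("top");s=cam("scene")
def pr(c,X):
    v=c["K"]@(c["R"]@X+c["t"]);return v[:2]/v[2]
def pts(q):
    x,y,yaw,tl,psi=q
    H=(Ro.from_euler("z",yaw)*Ro.from_euler("y",-tl)).as_matrix();F=Ro.from_euler("z",yaw).as_matrix();o=np.array([x,y,0])
    C=o+[0,0,.155]+H[:,2]*.05
    g=lambda p,r,h:C+H@[r*np.cos(p),r*np.sin(p),h]
    return dict(ga=g(psi,.066,.026),gb=g(psi+np.pi,.066,.026),arrow=g(psi+np.pi/2,.09,0),mark=g(np.pi,.0975,-.015),ring=C,sk=o+F@[-.182,0,.054],capL=o+F@[0,.125,.16],capR=o+F@[0,-.125,.16])
crop=lambda x,y:(205+x/4,108+y/4)
sc=lambda x,y:(195+x/5,180+y/5)
obs=[(w,"ga",(288,160)),(w,"gb",(287,283)),(w,"arrow",(209,226)),(w,"mark",(306,138)),(w,"ring",(287,221)),(w,"sk",(318,51)),
(t,"ga",crop(348,291)),(t,"gb",crop(557,132)),(t,"sk",crop(174,420)),(t,"arrow",crop(560,347)),(t,"ring",crop(457,228)),(t,"mark",crop(300,312)),
(s,"ga",sc(408,113)),(s,"gb",sc(175,200)),(s,"arrow",sc(190,80)),(s,"sk",sc(602,283))]
f=lambda q:np.concatenate([pr(c,pts(q)[n])-o for c,n,o in obs])
q0=[.61,-.06,np.radians(-68.2),.2,np.radians(192.9)]
r=least_squares(f,q0,loss="soft_l1")
print(r.x[:2],np.degrees(r.x[2]),r.x[3],np.degrees(r.x[4]))
for (c,n,o),e in zip(obs,f(r.x).reshape(-1,2)):print(n,e.round(1),end="; ")
E
```

```text
[ 0.61372742 -0.05957343] -66.13135525578394 0.1947244650279708 191.6952307884414
ga [-0.1  7.3]; gb [0.8 8.6]; arrow [-4.1 -0.7]; mark [-0.  -3.6]; ring [0.4 4.1]; sk [-0.1  1. ]; ga [-0.8  0.5]; gb [-1.6 -0.2]; sk [-0.3 -0.9]; arrow [-0.2  2.6]; ring [-1.  -1.2]; mark [-2.  0.]; ga [ 0.3 -1.6]; gb [ 0.3 -0.8]; arrow [-0.9 -1.2]; sk [-0.9 -3.1];
```

```bash
python3 - <<'E'
import cv2
a=cv2.imread("pics/w1.png")[130:315,190:390]
cv2.imwrite("pics/w1z.png",cv2.resize(a,None,fx=3.2,fy=3.2,interpolation=cv2.INTER_CUBIC))
E
```

```text
(no output)
```

View pics/w1z.png

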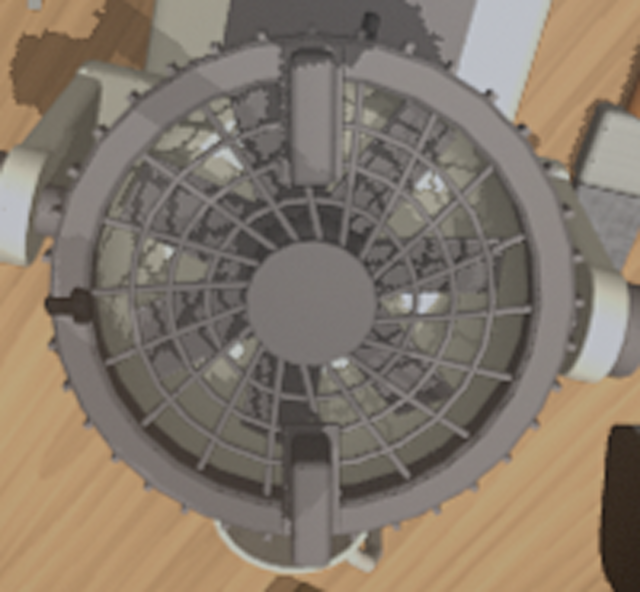

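The crop (3.2x, offset (190,130)) corrects my readings. Grip_a's top middle is at wrist pixel (287.8,167), grip_b's at (287,290), and the arrow tip at (205,225). The closed mark is at (305,136). These agree with the fit, so I'll update the model and plan the descent.

```bash
cat >> h.py <<'E'
O=np.array([.6135,-.0595,0]);YAW=np.radians(-66.3);TILT=.195;PSI=191.5
E
python3 - <<'E'
from h import *
from workcell import ctrl
s=ctrl.observe();print(head()[:,2].round(3))
for h in(.06,.008):
    p,R=grasp(PSI,.066,h,-1);print(p.round(4),togo(p,R,s))
for psi in (PSI,180,170,160,150,140,130,120,110,100,90,85):
    p,R=grasp(psi,.066,.008,-1);print(psi,(p*1000).round(1))
w=cam("w1")
def pr(X):
    v=w["K"]@(w["R"]@X+w["t"]);return (v[:2]/v[2]).round(1)
for n,ps,r,h in(("ga",PSI,.066,.026),("gb",PSI+180,.066,.026),("arrow",PSI+90,.09,0),("mark",180,.0975,-.015)):print(n,pr(grasp(ps,r,h)[0]))
E
```

```text
[-0.078  0.177  0.981]
[0.5674 0.0128 0.2504] (array([   3.2,   -1. , -144.7]), array([ 0.5, -0.3,  0.2]))
[0.5714 0.0036 0.1994] (array([   7.2,  -10.2, -195.7]), array([ 0.5, -0.3,  0.2]))
191.5 [571.4   3.6 199.4]
180 [583.   10.1 199.1]
170 [593.8  13.8 199.3]
160 [605.2  15.6 199.9]
150 [616.7  15.4 200.8]
140 [627.9  13.3 202.1]
130 [638.5   9.2 203.7]
120 [648.3   3.4 205.5]
110 [656.9  -4.  207.5]
100 [664.  -12.8 209.7]
90 [669.4 -22.7 211.9]
85 [671.5 -27.9 213. ]
ga [288.2 167.1]
gb [287.3 291.5]
arrow [204.8 224.7]
mark [306.1 134.2]
```

```bash
python3 -m creep '1 0 -50 0.5 -0.3 0.2 0.4;1 0 -50 0 0 0 0.35;1 -1 -45 0 0 0 0.35;0 0 0 0 0 0 0.35' && python3 -m creep '2 -4 -20 0 0 0 0.35;1 -3 -17 0 0 0 0.35;1 -2.5 -16 0 0 0 0.35;0 0 0 0 0 0 0.35'
python3 - <<'E'
from h import *
from workcell import ctrl
import cv2
s=ctrl.observe();p,R=grasp(PSI,.066,.007,-1);print(s["q"].round(2),s["ee_pos"].round(4),togo(p,R,s))
c=ctrl.capture("wrist");cv2.imwrite("pics/w2.png",c["pixels"])
E
```

```text
time_s: 2.4
ee_pos: [0.5638, 0.0117, 0.2463]
ee_rot: [-1.812, 1.379, -1.198]
ft_force: [-0.6, 1.0, 0.8]
finger_gap: 0.03
time_s: 2.9
ee_pos: [0.5705, 0.0029, 0.197]
ee_rot: [-1.772, 1.377, -1.158]
ft_force: [0.5, -0.2, -0.2]
finger_gap: 0.0296
[ 0.01  0.1   1.44 -0.18  1.53 -0.61] [0.5705 0.0029 0.197 ] (array([1. , 0.5, 1.3]), array([-0., -0.,  0.]))
```

View pics/w2.png

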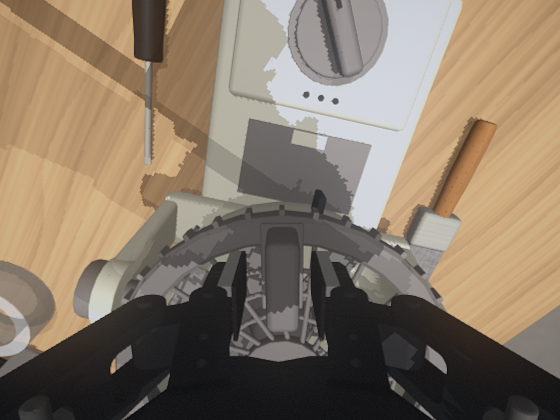

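The wrist view shows the fingers astride grip_a, with the grip at (283,275) and the pads at (235,290) and (325,290). Next I'll compute the arc.

```bash
python3 - <<'E'
from h import *
from workcell import ctrl
s=ctrl.observe();print((-10*head()[:,2]).round(2))
a=s["ee_pos"]*1000
for psi in list(np.arange(181.5,91,-10))+[86.5,81.5,78.5,75.5]:
    p=(grasp(psi,.066,.006,-1)[0]*1000);print(psi,(p-a).round(1));a=p
E
```

```text
[ 0.78 -1.77 -9.81]
181.5 [10.5  6.  -1. ]
171.5 [10.8  4.   0.1]
161.5 [11.3  2.1  0.5]
151.5 [11.5  0.1  0.9]
141.5 [11.3 -1.8  1.2]
131.5 [10.8 -3.8  1.5]
121.5 [ 9.9 -5.6  1.8]
111.5 [ 8.8 -7.2  2. ]
101.5 [ 7.3 -8.6  2.1]
91.5 [ 5.7 -9.7  2.2]
86.5 [ 2.2 -5.2  1.1]
81.5 [ 1.7 -5.4  1.1]
78.5 [ 0.8 -3.3  0.7]
75.5 [ 0.6 -3.3  0.7]
```

```bash
python3 -m creep '10.5 6 0 0.8 -1.8 -9.8 0.35;10.8 4 0 0.8 -1.8 -9.8 0.35;11.3 2.1 0.5 0.8 -1.8 -9.8 0.35;0 0 0 0 0 0 0.35' && python3 -m creep '11.5 0.1 0.9 0.8 -1.8 -9.8 0.35;11.3 -1.8 1.2 0.8 -1.8 -9.8 0.35;10.8 -3.8 1.5 0.8 -1.8 -9.8 0.35;0 0 0 0 0 0 0.35' ; python3 - <<'E'
from h import *
from workcell import ctrl
s=ctrl.observe();p,R=grasp(131.5,.066,.006,-1);print(s["q"].round(2),togo(p,R,s),s["moment"])
E
```

```text
time_s: 3.45
ee_pos: [0.6046, 0.0154, 0.1997]
ee_rot: [-1.224, 1.374, -1.131]
ft_force: [0.0, -0.2, 0.5]
finger_gap: 0.0295
time_s: 3.95
ee_pos: [0.6378, 0.0097, 0.203]
ee_rot: [-0.701, 1.372, -1.13]
ft_force: [1.1, 0.1, 0.1]
finger_gap: 0.0301
[ 0.02  0.24  1.27 -0.18  1.55  0.44] (array([-0.6, -0.1, -1.5]), array([ 0.1,  0.3, -0.3])) [0.08624773 0.03495669 0.04401578]
```

```bash
python3 -m creep '9.6 -5.6 0.8 0.8 -1.8 -9.8 0.35;8.6 -7.2 1.5 0.8 -1.8 -9.8 0.35;7.3 -8.6 2.1 0.8 -1.8 -9.8 0.35' && python3 -m creep '2.9 -4.8 1.1 0.4 -0.9 -4.9 0.35;2.8 -4.9 1.1 0.4 -0.9 -4.9 0.35;0 0 0 0 0 0 0.35'; python3 - <<'E'
from h import *
from workcell import ctrl
import cv2
s=ctrl.observe();p,R=grasp(91.5,.066,.006,-1);print(s["q"].round(2),togo(p,R,s),s["moment"])
E
```

```text
time_s: 4.32
ee_pos: [0.6622, -0.0106, 0.2073]
ee_rot: [-0.181, 1.373, -1.136]
ft_force: [-2.7, 2.6, 0.9]
finger_gap: 0.0301
time_s: 4.7
ee_pos: [0.6656, -0.0172, 0.2085]
ee_rot: [-0.03, 1.38, -1.152]
ft_force: [-7.2, 6.8, 2.0]
finger_gap: 0.0296
[-0.03  0.3   1.18 -0.17  1.58  1.09] (array([ 3.2, -4.3,  1.1]), array([-0.2, -0.1, -0.5])) [1.37548266 1.29492683 0.00207599]
```

```bash
python3 -m creep '1.8 -5.2 1.1 0.4 -0.9 -4.9 0.35;0 0 0 0 0 0 0.35' && python3 -m creep '1.7 -5.4 1.1 0.4 -0.9 -4.9 0.35;0 0 0 0 0 0 0.35;0 0 0 0 0 0 0.35'; python3 - <<'E'
from h import *
from workcell import ctrl
import cv2
s=ctrl.observe();p,R=grasp(81.5,.066,.006,-1);print(s["q"].round(2),togo(p,R,s),s["moment"])
c=ctrl.capture("wrist");cv2.imwrite("pics/w3.png",c["pixels"])
E
```

```text
time_s: 4.95
ee_pos: [0.6691, -0.0239, 0.21]
ee_rot: [0.072, 1.374, -1.138]
ft_force: [-2.1, 2.8, 0.9]
finger_gap: 0.0295
time_s: 5.32
ee_pos: [0.671, -0.0291, 0.211]
ee_rot: [0.16, 1.375, -1.137]
ft_force: [-2.5, 5.5, -1.3]
finger_gap: 0.0299
[-0.04  0.31  1.17 -0.17  1.58  1.24] (array([ 1.7, -3. ,  0.9]), array([-0. ,  0.1, -0.5])) [1.01544724 0.47479637 0.03009609]
```

View pics/w3.png

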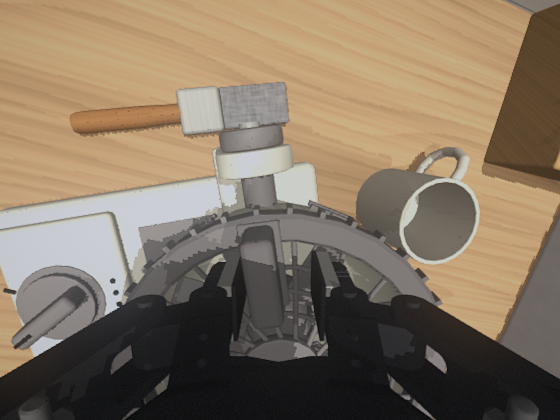

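The grip now stands in line with the yoke arm (grip (260,270), cap (258,190)). The force peaked at 10 N and then dropped to 3.6 N, which fits the snap. I'll nudge a little further to confirm the stop, back off to the middle, and lift along the axis.

```bash
python3 -m creep '0.6 -2.2 0.5 0.2 -0.4 -2 0.35;0 0 0 0 0 0 0.35' && python3 -m creep '-3 9 -2 -0.5 1.1 6 0.35;0 0 0 0 0 0 0.4;0 0 0 0 0 0 0.4' && python3 -m creep '-2 4 22 0 0 0 0.4;-3 8 44 0 0 0 0.4;-3 8 44 0 0 0 0.4;-3 8 44 0 0 0 0.4;-2 0 40 0 0 0 0.4' && python3 -m creep '-40 -20 20 0 0 0 0.4;-30 0 0 0 0 0 0.4;0 0 0 0 0 0 0.4'
python3 - <<'E'
from h import *
from workcell import ctrl
import cv2
s=ctrl.observe();print(s["q"].round(2),s["ee_pos"])
c=ctrl.capture("wrist");cv2.imwrite("pics/w4.png",c["pixels"])
Rt=Ro.from_euler("xyz",s["ee_rot"]).as_matrix();h=c["hand_eye"];Rw=Rt@h[:3,:3];ow=Rt@h[:3,3]+s["ee_pos"]
np.savez("w4.npz",K=c["K"],R=Rw.T,t=-Rw.T@ow)
w=cam("w4")
def pr(X):
    v=w["K"]@(w["R"]@X+w["t"]);return (v[:2]/v[2]).round(1)
for n,ps,r,hh in(("ga",90,.066,.026),("gb",270,.066,.026),("arrow",180,.09,0),("mark",180,.0975,-.015)):print(n,pr(grasp(ps,r,hh)[0]))
E
```

```text
time_s: 5.62
ee_pos: [0.6706, -0.0291, 0.2108]
ee_rot: [0.193, 1.38, -1.138]
ft_force: [-5.6, 9.5, -0.0]
finger_gap: 0.0299
time_s: 6.0
ee_pos: [0.6698, -0.0255, 0.2102]
ee_rot: [0.101, 1.37, -1.132]
ft_force: [-0.9, -0.4, 0.5]
finger_gap: 0.0339
time_s: 6.62
ee_pos: [0.6566, 0.0028, 0.4061]
ee_rot: [0.107, 1.369, -1.127]
ft_force: [1.2, -0.7, 0.7]
finger_gap: 0.034
time_s: 7.0
ee_pos: [0.5853, -0.0178, 0.4262]
ee_rot: [0.115, 1.368, -1.12]
ft_force: [0.7, 0.2, -0.7]
finger_gap: 0.0345
[-0.03  0.15  0.93 -0.19  1.96  1.12] [ 0.58531056 -0.01781614  0.4262496 ]
ga [265.7 115.9]
gb [276.3 241.2]
arrow [191.8 184.2]
mark [188.6 182.6]
```

View pics/w4.png

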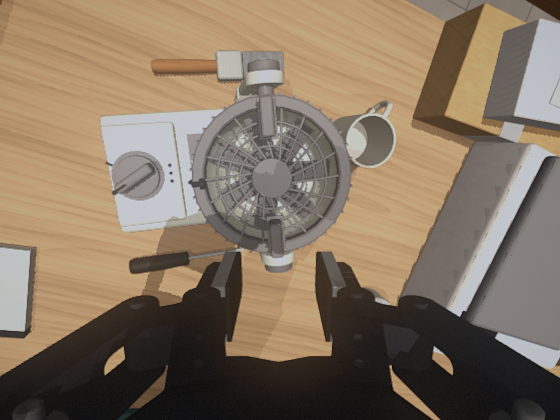

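The arrow (196,184) stands at the closed mark (191,183). Both grips lie on the line predicted for the locked state, so the tilt is unchanged. The grille is home: 11 N of push gave no motion. Next is the switch.

```bash
cat >> h.py <<'E'
def swpose(th,z):
    p=O+[-.182*np.cos(YAW),-.182*np.sin(YAW),z];j=YAW+np.pi/2+np.radians(30-th)  # th deg clockwise from off
    x=np.array([0,0,-1.]);zz=np.array([np.cos(j),np.sin(j),0]);return p,np.column_stack([x,np.cross(zz,x),zz])
E
python3 - <<'E'
from h import *
from workcell import ctrl
s=ctrl.observe();p,R=swpose(0,.16);d,r=togo(p,R,s)
print(p,d,r,(r/12).round(2));j=R[:,2];print(np.degrees(np.arctan2(j[1],j[0])))
w=cam("w4");print("skirt",onz(w,137,176,.054))
E
```

```text
[0.5403455  0.10715059 0.16      ] [ -45.9  124.8 -265.1] [  0.6  14.2 123.9] [ 0.05  1.18 10.32]
53.7
skirt [0.54180958 0.1082094  0.054     ]
```

```bash
python3 -m creep '-5 15 0 0 1.2 10.3 0.4;-5 15 0 0 1.2 10.3 0.4;-5 15 0 0 1.2 10.3 0.4;-5 15 0 0 1.2 10.3 0.4;-5 15 0 0 1.2 10.3 0.4' && python3 -m creep '-5 15 -20 0 1.2 10.3 0.4;-5 15 -20 0 1.2 10.3 0.4;-5 15 -30 0 1.2 10.3 0.4;-5 5 -30 0 1.2 10.3 0.4;0 0 -30 0 1.2 10.3 0.4' && python3 -m creep '0 0 -30 0 1.2 10.3 0.4;0 0 -20 0 1.2 10.3 0.4;0 0 -20 0 0 0 0.4;0 0 0 0 0 0 0.4'
python3 - <<'E'
from h import *
from workcell import ctrl
import cv2
s=ctrl.observe();p,R=swpose(0,.06);print(s["q"].round(2),togo(p,R,s))
c=ctrl.capture("wrist");cv2.imwrite("pics/w5.png",c["pixels"])
E
```

```text
time_s: 7.68
ee_pos: [0.5626, 0.0582, 0.4227]
ee_rot: [-0.398, 1.434, -0.719]
ft_force: [0.1, 0.7, -0.0]
finger_gap: 0.0339
time_s: 8.3
ee_pos: [0.5422, 0.1083, 0.2919]
ee_rot: [-0.987, 1.524, -0.406]
ft_force: [0.7, -0.0, -0.3]
finger_gap: 0.0346
time_s: 8.8
ee_pos: [0.5412, 0.1076, 0.2206]
ee_rot: [-2.38, 1.561, -1.446]
ft_force: [-0.4, 0.3, -0.6]
finger_gap: 0.0343
[ 0.1   0.09  1.38 -0.01  1.66 -0.84] (array([  -0.9,   -0.5, -160.6]), array([0.6, 0.1, 0.2]))
```

View pics/w5.png

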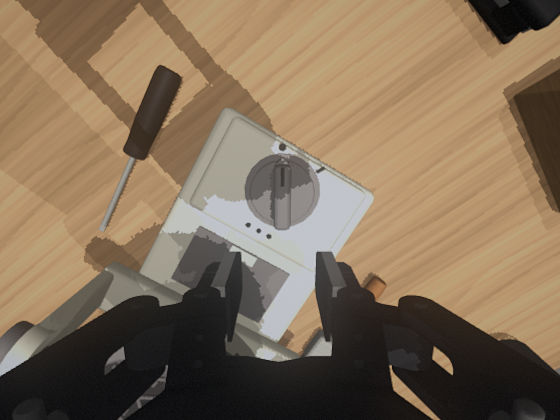

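The bar is upright in the picture and centred at (282,195), between the fingers (235 and 325), with its point at the off dot. I'll descend, checking force.

```bash
python3 -m creep '-0.5 0 -40 0.5 0 0 0.4;0 0 -40 0 0 0 0.4;0 0 -30 0 0 0 0.4;0 0 0 0 0 0 0.4' && python3 -m creep '0 0 -20 0 0 0 0.4;0 0 -16 0 0 0 0.4;0 0 -12 0 0 0 0.4;0 0 0 0 0 0 0.4' && python3 -m creep '0 0 0 0 0 0 0.1;0 0 0 0 0 0 0.1;0 0 0 0 0 0 0.1' 20
python3 - <<'E'
from h import *
from workcell import ctrl
s=ctrl.observe();p,R=swpose(0,.06);print(s["q"].round(2),togo(p,R,s),s["moment"])
E
```

```text
time_s: 9.35
ee_pos: [0.5401, 0.1077, 0.1118]
ee_rot: [-1.398, 1.568, -0.464]
ft_force: [0.3, -0.5, 0.0]
finger_gap: 0.0343
time_s: 9.85
ee_pos: [0.5407, 0.1078, 0.065]
ee_rot: [-1.099, 1.565, -0.165]
ft_force: [-0.1, 0.9, -0.5]
finger_gap: 0.0344
time_s: 10.22
ee_pos: [0.5425, 0.1089, 0.0667]
ee_rot: [-0.79, 1.56, 0.144]
ft_force: [3.2, 4.0, -1.7]
finger_gap: 0.0145
[ 0.1   0.18  1.6   0.    1.35 -0.84] (array([-2.1, -1.8, -6.7]), array([-0.1,  0.6,  0.2])) [ 0.53389252 -0.42263911 -0.13172679]
```

```bash
python3 -m creep '2 1.7 0 0 0 -5 0.1;0 0 0 0 0 -8 0.1;0 0 0 0 0 -8 0.1;0 0 0 0 0 -8 0.1;0 0 0 0 0 -8 0.1' && python3 -m creep '0 0 0 0 0 -8 0.1;0 0 0 0 0 -8 0.1;0 0 0 0 0 -8 0.1;0 0 0 0 0 0 0.1;0 0 0 0 0 0 0.1'
python3 - <<'E'
from h import *
from workcell import ctrl
s=ctrl.observe();p,R=swpose(60,.06);print(s["q"].round(2),togo(p,R,s),s["moment"])
E
```

```text
time_s: 10.85
ee_pos: [0.5416, 0.1085, 0.0667]
ee_rot: [-1.654, 1.563, -1.37]
ft_force: [-4.9, -1.3, 5.2]
finger_gap: 0.0142
time_s: 11.48
ee_pos: [0.5411, 0.1085, 0.0667]
ee_rot: [-1.674, 1.561, -1.804]
ft_force: [-5.8, -1.1, 6.2]
finger_gap: 0.0143
[ 0.1   0.18  1.6  -0.01  1.36  0.23] (array([-0.7, -1.4, -6.7]), array([ 0.5, -0.1,  1.1])) [-0.27092636  1.18417662  0.48271353]
```

The tool has reached 61° and is pressing on the stop (0.48 N m). I'll ease off, open, lift and look.

```bash
python3 -m creep '-1 0 0 0 0 1 0.4;0 0 0 0 0 0 0.4;0 0 0 0 0 0 0.4;0 0 0 0 0 0 0.4' && python3 -m creep '0 0 25 0 0 0 0.4;0 0 50 0 0 0 0.4;0 0 50 0 0 0 0.4;0 0 50 0 0 0 0.4;-30 0 50 0 0 0 0.4' && python3 -m creep '-50 -30 30 0 0 0 0.4;-60 -10 0 0 0 0 0.4;-60 -10 0 0 0 0 0.4;-60 -10 0 0 0 0 0.4;0 0 0 0 0 0 0.4'
python3 - <<'E'
from workcell import ctrl
import cv2,numpy as np
print(ctrl.observe()["ee_pos"],ctrl.observe()["ft_force"])
a=ctrl.capture("top")["pixels"];b=ctrl.capture("wrist")["pixels"]
cv2.imwrite("pics/w6.png",b);cv2.imwrite("pics/top6.png",a)
z=cv2.resize(a[108:258,205:405],None,fx=4,fy=4,interpolation=cv2.INTER_CUBIC)
cv2.imwrite("pics/top6z.png",z)
E
```

```text
time_s: 11.98
ee_pos: [0.5422, 0.1095, 0.0657]
ee_rot: [-1.041, 1.564, -1.154]
ft_force: [0.2, 0.1, 0.2]
finger_gap: 0.0339
time_s: 12.6
ee_pos: [0.5126, 0.1093, 0.2917]
ee_rot: [-1.094, 1.564, -1.207]
ft_force: [-0.4, 0.4, 0.2]
finger_gap: 0.0346
time_s: 13.22
ee_pos: [0.282, 0.0507, 0.321]
ee_rot: [-0.511, 1.56, -0.625]
ft_force: [0.8, -0.0, 0.2]
finger_gap: 0.0342
[0.28199775 0.05074311 0.32095763] [ 0.7958854  -0.0344095   0.18754302]
```

View pics/top6z.png

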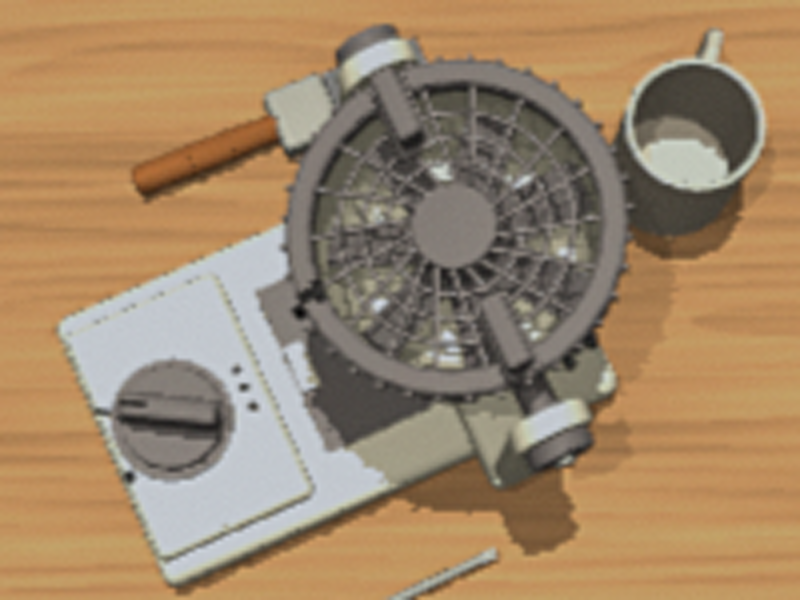

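The switch's point is at the on bar (100,411), the arrow is at the closed mark (308,300), and the grips line up with the yoke arms. The head, mug, brush and screwdriver look unmoved. I'm handing in.

```bash
python3 -c "
from workcell import ctrl
print(ctrl.finish_job())"
```

```text
the job is handed in; nothing more can be done
None
```

The grille is locked at its closed mark, the fan was then switched on, and the job is handed in at about 13 s on the robot's clock.

- **Grille:** I set the fingers loosely around grip_a and pushed it clockwise about 100°. The force peaked near 10 N and then dropped as it snapped home. An 11 N push afterwards did not move it. In the pictures the arrow stands at the closed mark and the grips line up with the yoke arms.
- **Switch:** I gripped the bar with 20 N and turned it about 61° clockwise to its stop, where I read 0.48 N m. After I let go, the last top picture shows its point at the on bar.
- **Rest of the scene:** The head's tilt looks unchanged, and the mug, brush and the visible tip of the screwdriver look unmoved. I did not view the tape roll, stapler, parcel or notepad again at the end, but the arm worked well clear of them.
- **Forces:** The largest force reading at the end of a move was about 11 N. The robot was clear of everything at the end.

No check failed. The only disagreement was my first wrist-camera reading of the grips, which was about 8 pixels off. A closer crop corrected it before I moved in.

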